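# Empty the decapper's collecting beaker

### The arm

A 6-joint arm with a two-finger parallel gripper is mounted at the origin on the work surface. World frame = base frame: x ahead of the robot, y to its left, z up, the work surface at z = 0. Lengths are in m, angles in rad, forces in N, time in s.
With the tool pointing down it reaches from about 0.225 to 0.875 m from the base axis. Payload 3.4 kg.
Tool frame: the origin (TCP) lies where the fingers leave the gripper's body, on its centre line; the fingertips stand 73 mm ahead of it and the grasp point (between the pads) lies 54 mm ahead of it (manip.pinch_z is the distance from the TCP to the grasp point, in m); z points along the fingers, y is the line along which they close (so a half turn about z gives the same grasp; the last joint's range is limited). The gripper opens to 85 mm and grips with 20 to 120 N. Pads are 22 mm wide; open, the fingers measure 114 mm over their backs; the gripper's body (76 mm by 85 mm) begins 54 mm behind the grasp point. The pads swing forward as they close: fully open they stand 13 mm farther back than shut.
Start: joints at [0.987, 0.276, 1.505, -0, 1.361, -0.121], TCP at [0.257, 0.515, 0.304] pointing down, gripper open.
Joint ranges: [-2.89, 2.89], [-0.75, 2.08], [0.22, 2.7], [-1.18, 4.32], [0.11, 2.71], [-2.7, 2.7]. Speed limits (rad/s): [2.57, 2.57, 3.14, 3.14, 3.14, 3.14].

### API

Orientations are given as a unit quaternion [w, x, y, z].
In Python, from rig import readout, imaging, manip gives the robot as it stands. The module is installed in compiled form; this text tells all that it offers.
- The arm moves only by the tool servo_tool, never from a script. Its argument "moves" is a list of rows, each an object with "dp": the shift along the tool's x, y, z in units of 0.2 m (1.0 is 0.2 m), a list of three; "delta_rot": the turn, a rotation vector about the tool's x, y, z in units of 0.1 rad (1.0 is 0.1 rad), a list of three; "fingers": the opening, from 0 (shut) to 1 (fully open). In form: [{"dp": [dx, dy, dz], "delta_rot": [wx, wy, wz], "fingers": fingers}, ...]. A call has 1 to 5 rows; each row shifts and turns the commanded pose from where the row before left it, along the tool's axes as they then stand; what a row does not reach is not made up. A row lasts 1/10 s, in which the tool goes at most 50 mm and 8.59 degrees, less where a joint would pass 70% of its speed; a pose out of reach is approached as far as the arm can. A call with a number of a shift or a turn outside -1 to 1 is refused whole. A call with a gripper value outside its range is refused whole. The fingers move at their own pace and stop on an object; "force" is the grip in N (left out, the last holds). Time passes only in rows, so rows that do not move let the fingers close. It gives the time, the measured TCP pose, the force, the opening and the grip force at its end, in the units of the state.
- readout.get_state(): the state, without advancing time (a new reading comes with each control period).
- imaging.get_image(name): name is "side" or "top" or "wrist"; returns (picture, depth): 480x640x3 uint8, red, green, blue; 480x640 float32, m along the optical axis (not along the pixel's ray), 0 where there is no reading.
- imaging.calibration(name): a dict with "intrinsics" (3x3 intrinsics, pixels), "R" (3x3) and "t" (3): a world point X has camera coordinates R X + t; the wrist camera has in their place "hand_eye" (4x4, takes a point from camera to tool coordinates, whose origin is the TCP and whose axes are the flange's). Camera axes: x right, y down, z forward; pixel columns grow to the right and rows downward; lengths in m; the calibration is good to about 2 mm. A picture is of the moment at which its call begins: read the wrist's pose just before it. calibration takes no time and is no camera call.
- manip.sign_off(): hands the job in; it is judged then, once.
The state is a dict: "clock": time; "qpos": joint angles; "qd": joint speeds; "effort": joint torques, N m; "position": TCP position; "ee_rot": TCP orientation; "contact_force": force on the tool from outside, world axes, zero at the start; "moment": the same for the moment, N m; "width": finger opening in m; "gripper_force": force on a finger pad.
Only numpy, scipy, OpenCV 4.12 (cv2) and the standard library are available. Lean on these libraries where they do the work, as an engineer would, in place of code of your own. Each camera call takes 0.05 s, during which the arm holds its last target. There are 200 camera calls.

### The job

The small steel beaker under the chute of the tube decapper has filled with caps: take it out from under the chute, tip all its caps into the rectangular steel tray, and stand it, empty and upright, back on the middle of the round rubber pad under the chute. Set the beaker down on the pad rather than letting it fall, do not knock the decapper, and leave the other things on the bench where they are.

Things in the scene. Friction and masses are not known exactly. Their poses are not given: they have to be found in the camera images.
- beaker: Open, slightly conical, thin-walled plain steel beaker, 80 mm high, outer diameter 54 mm at the foot and 66 mm at the rim (62 mm at half height and a little more above), wall 3 mm, about 130 g, standing upright on the pad. Origin: centre of its underside; z points out of its mouth.
- beaker_rim (a point): Centre of the beaker's mouth, 80 mm above its underside.
- cap1: One of five equal orange plastic tube caps, discs 19 mm in diameter and 13 mm high, 12 g, lying in the beaker at the start (three on the floor, two on top of these). Origin: centre of its underside (one flat face).
- cap2: One of five equal orange plastic tube caps, discs 19 mm in diameter and 13 mm high, 12 g, lying in the beaker at the start (three on the floor, two on top of these). Origin: centre of its underside (one flat face).
- cap3: One of five equal orange plastic tube caps, discs 19 mm in diameter and 13 mm high, 12 g, lying in the beaker at the start (three on the floor, two on top of these). Origin: centre of its underside (one flat face).
- cap4: One of five equal orange plastic tube caps, discs 19 mm in diameter and 13 mm high, 12 g, lying in the beaker at the start (three on the floor, two on top of these). Origin: centre of its underside (one flat face).
- cap5: One of five equal orange plastic tube caps, discs 19 mm in diameter and 13 mm high, 12 g, lying in the beaker at the start (three on the floor, two on top of these). Origin: centre of its underside (one flat face).
- tray: Rectangular open steel tray, 180 mm (its x) by 140 mm (its y), 50 mm high, wall 3 mm, fixed to the bench. Origin: centre of its underside. It and the tube rack may have changed places.
- tray_in (a point): Centre of the tray's inner floor, 3 mm above the bench; axes as the tray's.
- pad: Black round rubber pad, 92 mm in diameter, 4 mm thick, fixed in front of the decapper, under its chute. Origin: centre of its underside; axes as the decapper's.
- pad_top (a point): Centre of the pad's upper face.
- decapper: White fixed cabinet 140 mm (its x) by 180 mm (its y) by 200 mm high with a cap on top reaching 234 mm. Origin: centre of its underside. From its -x face a steel chute slopes down over the pad (see chute_end).
- chute_end (a point): Middle of the underside of the chute's free end, above the pad's centre, 135 mm above the bench. The chute is 36 mm wide, runs along the decapper's x at its y = 0, rises to 170 mm where it meets the cabinet (its x = -70 mm), and its side walls stand 20 mm above its underside.
- tube_rack: White foam block 100 mm (its x) by 150 mm (its y) by 35 mm with eight capped tubes standing in it, 125 mm high in all; loose bystander. Origin: centre of its underside.
- reagent: Brown bottle, 52 mm in diameter, 130 mm high, standing on the robot's side of the pad; loose bystander. Origin: centre of its underside.
- jar: White jar, 48 mm in diameter, 75 mm high, standing on the far side of the pad; loose bystander. Origin: centre of its underside.
- bowl: Green plastic bowl, 120 mm in diameter, 50 mm high, at the back right; loose bystander, not for the caps. Origin: centre of its underside.
- carton: Small carton 50 by 80 by 30 mm at the back; loose bystander. Origin: centre of its underside.
- scalpel: Steel scalpel handle with blade, 100 mm long, 6 mm thick, lying flat near the robot; loose bystander. Origin: on its underside, near the middle.
Things that resemble listed ones, but are neither listed nor needed, are in the scene too. Of the things that look like the tray, the largest one is meant.

How it is judged:
By the outcome, as a careful person would: the job done as asked, in the order asked, and still so for the second after the job is handed in, with the robot touching nothing.
It also fails if it takes over 64 s, if anything falls off the work surface, if the arm or the gripper's body presses on something with over 40 N, if the wrist force passes 120 N, or if a joint passes its speed limit or range.

## Working session

There is one attempt and no reset: what is moved stays moved. The work goes in short steps, Python scripts to look and compute and a tool call to move; the robot and the scene stay as the last step left them, time stands still between calls to the robot, and variables do not carry over. Pictures are saved under pics/ and viewed, at most 10 in all, crops included, and the job is handed in when it is done.

Besides the shell and the picture viewer there is one more tool, called after "Emit:" as a command line: name --argument value ..., lists and objects as JSON in quotes. servo_tool: Moves the arm, as the interface text tells. Its arguments: {"type":"object","properties":{"moves":{"type":"array"},"force":{"type":"number"}},"required":["moves"]}

```bash
mkdir -p pics
cat > h.py <<'E'
import numpy as np, cv2
from rig import readout, imaging, manip
from scipy.spatial.transform import Rotation as Ro
def cam(name):
    s=readout.get_state(); im,d=imaging.get_image(name); c=imaging.calibration(name); K=np.array(c["intrinsics"])
    if name=="wrist":
        H=np.array(c["hand_eye"]); q=np.array(s["ee_rot"]); T=np.eye(4); T[:3,:3]=Ro.from_quat(q[[1,2,3,0]]).as_matrix(); T[:3,3]=s["position"]
        M=T@H; Rw,o=M[:3,:3],M[:3,3]
    else:
        R=np.array(c["R"]);t=np.array(c["t"]).ravel(); Rw,o=R.T,-R.T@t
    return im,d,K,Rw,o
def cloud(d,K,Rw,o):
    v,u=np.mgrid[:480,:640]; p=np.stack([(u-K[0,2])/K[0,0]*d,(v-K[1,2])/K[1,1]*d,d],-1)
    P=p@Rw.T+o; P[d==0]=np.nan; return P
E
python3 - <<'E'
from h import *
for n in ("top","side"):
    im,d,K,Rw,o=cam(n); cv2.imwrite(f"pics/{n}0.png",im[:,:,::-1]); np.savez(f"{n}0.npz",im=im,P=cloud(d,K,Rw,o),K=K,Rw=Rw,o=o)
    print(n,o.round(3),Rw[:,2].round(2),(d>0).mean())
print(readout.get_state())
E
```

```text
top [ 0.381 -0.055  1.286] [ 0.06 -0.01 -1.  ] 0.9960123697916666
side [1.213 0.675 0.999] [-0.55 -0.52 -0.65] 0.9959733072916667
{'clock': 0.1, 'qpos': array([ 9.86996278e-01,  2.76543120e-01,  1.50604575e+00, -1.47569567e-05,
        1.36068962e+00, -1.21009472e-01]), 'qd': array([-0.00050929, -0.00040427, -0.00097763, -0.00060244, -0.000226  ,
        0.00137372]), 'effort': array([ 2.49633114e-03, -4.17700696e+01, -2.46405584e+01,  1.26610312e-04,
        5.75144455e-03, -7.55885765e-06]), 'position': array([0.25651813, 0.51420284, 0.303104  ]), 'ee_rot': array([-2.84165460e-04,  2.29334262e-01,  9.73347361e-01, -7.93604281e-04]), 'contact_force': array([-0.6369151 ,  0.58717941,  0.13456375]), 'moment': array([ 0.00621918,  0.00780978, -0.04522948]), 'gripper_force': 0.0, 'width': 0.08528734990854485}
```

View pics/top0.png

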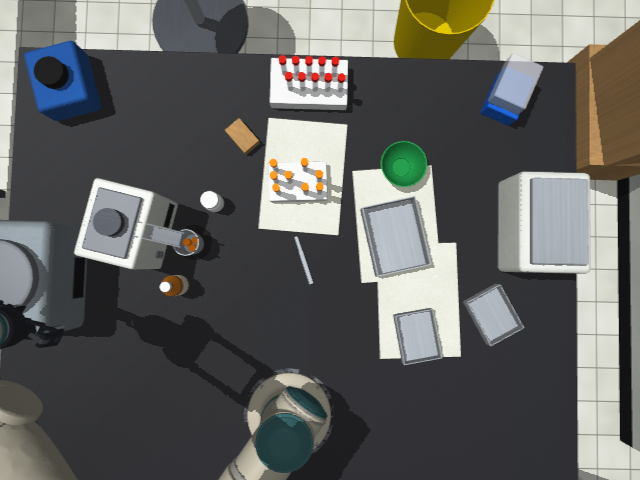

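View pics/side0.png

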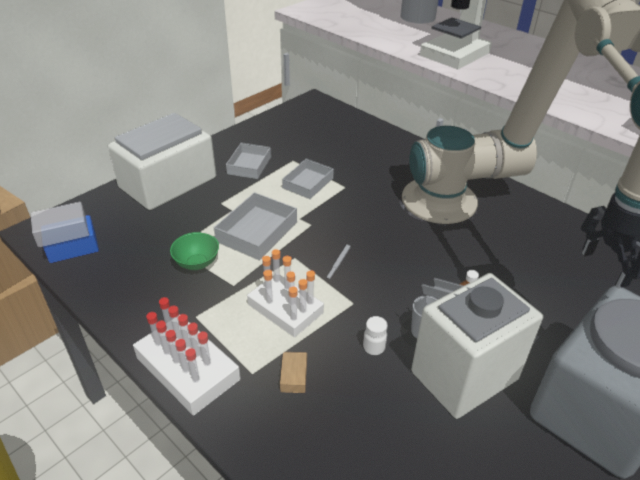

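The top view (up = +x, left = +y) shows the beaker at about (188,242) under the chute, which comes from the decapper on the left. The reagent is at (172,286), the jar at (211,201), and the largest tray at (397,237), with two smaller look-alike trays nearby. The rack with orange caps is at (298,182). The side view agrees.

Run:
```python
from h import *
z=np.load("top0.npz");im,P=z["im"],z["P"]; Z=P[...,2]
def box(n,u0,u1,v0,v1,z0,z1,m=None):
    s=np.zeros(Z.shape,bool); s[v0:v1,u0:u1]=1
    s&=(Z>z0)&(Z<z1)
    if m is not None:s&=m
    q=P[s]; 
    if len(q)<5: print(n,len(q));return
    r=cv2.minAreaRect((q[:,:2]*1000).astype(np.float32)); c,rad=cv2.minEnclosingCircle((q[:,:2]*1000).astype(np.float32))
    print(n,len(q),"med",np.median(q,0).round(3),"zmax",q[:,2].max().round(3),"rect",np.round(r[0]),np.round(r[1]),round(r[2],1),"circ",np.round(c),round(rad,1))
hsv=cv2.cvtColor(im,cv2.COLOR_RGB2HSV); orange=(hsv[...,0]<20)&(hsv[...,1]>150)
box("bench",280,330,330,350,-.05,.05)
box("tray rim",355,440,190,285,.035,.065)
box("tray floor",355,440,190,285,-.005,.012)
box("decap top",70,180,170,280,.19,.215)
box("decap cap",70,180,170,280,.222,.25)
box("chute",140,215,215,260,.12,.185)
box("beaker rim",165,215,220,262,.075,.1)
box("pad",165,215,215,270,-.002,.01)
box("caps",170,215,225,260,.01,.07,orange)
box("reagent",155,192,270,300,.1,.15)
box("jar",195,230,185,215,.06,.085)
box("rack",262,335,150,210,.02,.045)
box("rackcaps",262,335,150,210,.1,.14)
box("bowl",375,435,135,190,.03,.06)
box("reagent all",155,192,270,305,.02,.15)
# pix details of chute
s=(Z[215:262,140:215]>.1)
q=P[215:262,140:215][s]; 
for y in np.arange(q[:,1].min(),q[:,1].max(),.01):
    m=(q[:,1]>=y)&(q[:,1]<y+.01); 
    if m.sum()>3: print(y.round(3),m.sum(),"x",q[m,0].min().round(3),q[m,0].max().round(3),"z",q[m,2].min().round(3),np.median(q[m,2]).round(3),q[m,2].max().round(3))
```

```text
bench 997 med [ 0.191 -0.035 -0.001] zmax 0.007 rect [190. -36.] [ 50. 128.] 1.6 circ [191. -36.] 68.4
tray rim 466 med [ 0.468 -0.278  0.048] zmax 0.055 rect [ 464. -263.] [180. 142.] 13.6 circ [ 464. -262.] 113.1
tray floor 7173 med [ 0.463 -0.271  0.001] zmax 0.012 rect [ 465. -274.] [250. 225.] 1.2 circ [ 465. -273.] 165.9
decap top 4296 med [0.462 0.378 0.205] zmax 0.215 rect [458. 355.] [213. 180.] 77.0 circ [461. 371.] 124.3
decap cap 666 med [0.466 0.39  0.233] zmax 0.239 rect [466. 391.] [62. 59.] 88.4 circ [467. 391.] 31.4
chute 836 med [0.441 0.309 0.159] zmax 0.185 rect [433. 290.] [ 77. 109.] 77.6 circ [436. 304.] 58.8
beaker rim 109 med [0.424 0.256 0.082] zmax 0.089 rect [439. 277.] [102.  64.] 69.7 circ [446. 277.] 53.6
pad 1470 med [0.43  0.256 0.001] zmax 0.01 rect [437. 271.] [142. 129.] 1.4 circ [436. 269.] 93.8
caps 121 med [0.434 0.262 0.031] zmax 0.041 rect [430. 263.] [33. 36.] 15.7 circ [434. 265.] 21.3
reagent 130 med [0.326 0.289 0.128] zmax 0.136 rect [326. 292.] [26. 26.] 36.2 circ [325. 291.] 14.4
jar 253 med [0.54  0.207 0.074] zmax 0.083 rect [541. 208
[... 184 characters left out ...]
 0.131 rect [600.  -8.] [ 78. 127.] 3.0 circ [601.  -8.] 71.8
bowl 577 med [ 0.665 -0.292  0.044] zmax 0.056 rect [ 650. -279.] [118. 118.] 50.0 circ [ 649. -280.] 60.1
reagent all 476 med [0.328 0.282 0.088] zmax 0.136 rect [326. 290.] [52. 48.] 9.1 circ [326. 291.] 26.3
0.247 16 x 0.418 0.455 z 0.141 0.159 0.2
0.257 71 x 0.42 0.456 z 0.136 0.143 0.165
0.267 76 x 0.422 0.458 z 0.139 0.148 0.171
0.277 84 x 0.424 0.46 z 0.144 0.153 0.177
0.287 76 x 0.425 0.463 z 0.153 0.16 0.184
0.297 88 x 0.427 0.465 z 0.156 0.165 0.189
0.307 170 x 0.431 0.496 z 0.102 0.168 0.198
0.317 227 x 0.429 0.486 z 0.102 0.183 0.203
0.327 341 x 0.386 0.486 z 0.101 0.162 0.204
0.337 30 x 0.383 0.396 z 0.103 0.147 0.174
```

Run:
```python
from h import *
a=cv2.imread("pics/top0.png")[180:310,70:240]; a=cv2.resize(a,None,fx=4,fy=4,interpolation=cv2.INTER_CUBIC)
cv2.imwrite("pics/crop1.png",a)
```

```text
(no output)
```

View pics/crop1.png

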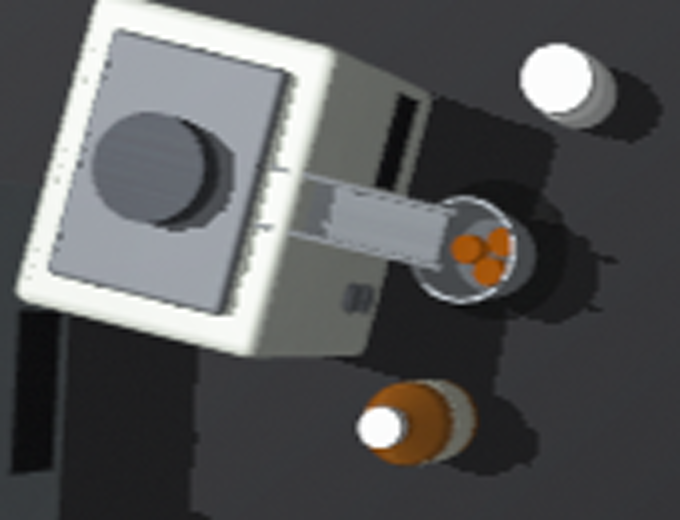

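The crop shows the chute's free end over the rim at crop (440,240), the rim centred near (465,250), and three caps visible inside. I'll raise the arm and swing it around the decapper to the −y side, and fit the rim in the meantime.

Emit:
servo_tool --moves '[{"dp": [0,0,-0.25],"delta_rot": [0,0,0],"fingers": 1},{"dp": [0,0,-0.25],"delta_rot": [0,0,0],"fingers": 1},{"dp": [-0.145,-0.187,0],"delta_rot": [0,0,0],"fingers": 1},{"dp": [-0.145,-0.187,0],"delta_rot": [0,0,0],"fingers": 1},{"dp": [-0.145,-0.187,0],"delta_rot": [0,0,0],"fingers": 1}]'

```text
clock: 0.6
position: [0.2844, 0.3739, 0.4038]
ee_rot: [0.0, 0.229, 0.974, -0.0]
contact_force: [1.2, -0.0, 0.3]
width: 0.0854
gripper_force: 0.0
```

Emit:
servo_tool --moves '[{"dp": [-0.145,-0.187,0],"delta_rot": [0,0,0],"fingers": 1},{"dp": [-0.145,-0.187,0],"delta_rot": [0,0,0],"fingers": 1},{"dp": [-0.145,-0.187,0],"delta_rot": [0,0,0],"fingers": 1},{"dp": [-0.145,-0.187,0],"delta_rot": [0,0,0],"fingers": 1},{"dp": [-0.145,-0.187,0],"delta_rot": [0,0,0],"fingers": 1}]'

```text
clock: 1.1
position: [0.3303, 0.1415, 0.4037]
ee_rot: [0.0, 0.229, 0.973, 0.0]
contact_force: [1.4, 0.6, 1.0]
width: 0.0855
gripper_force: 0.0
```

Run:
```python
from h import *
s=readout.get_state(); print({k:np.round(s[k],4) for k in("clock","qpos","position","ee_rot","contact_force")})
z=np.load("top0.npz");im,P,K,Rw,o=[z[k] for k in("im","P","K","Rw","o")]
def ray(u,v,h):
    d=Rw@np.array([(u-K[0,2])/K[0,0],(v-K[1,2])/K[1,1],1]); return (o+d*(h-o[2])/d[2])[:2]
g=im[225:260,170:205].min(-1); 
v,u=np.nonzero(g>175); pts=np.array([ray(a+170,b+225,.084) for a,b in zip(u,v)])
for _ in range(6):
    A=np.c_[2*pts,np.ones(len(pts))]; w=np.linalg.lstsq(A,(pts**2).sum(1),rcond=None)[0]; c=w[:2]; r=np.sqrt(w[2]+c@c)
    e=abs(np.linalg.norm(pts-c,axis=1)-r); k=e<max(.002,np.percentile(e,92)); print(len(pts),c.round(4),r.round(4),e.mean().round(4)); pts=pts[k]
# chute axis & cabinet orientation
q=P[200:270,140:215].reshape(-1,3); q=q[(q[:,2]>.13)&(q[:,2]<.19)&(q[:,1]>.245)&(q[:,1]<.30)]
ys=np.arange(.255,.3,.005); mid=[(lambda m:(m.min()+m.max())/2)(q[(q[:,1]>=y)&(q[:,1]<y+.005),0]) for y in ys]
f=np.polyfit(ys+.0025,mid,1); print("chute x=",f,"angle",np.degrees(np.arctan(f[0])))
```

```text
{'clock': np.float64(1.1), 'qpos': array([ 2.1040e-01, -1.0750e-01,  1.6946e+00, -1.0000e-04,  1.5542e+00,
       -8.9840e-01]), 'position': array([0.3303, 0.1415, 0.4037]), 'ee_rot': array([2.000e-04, 2.289e-01, 9.734e-01, 0.000e+00]), 'contact_force': array([1.3826, 0.5567, 1.0247])}
13 [0.433 0.261] 0.0312 0.0004
13 [0.433 0.261] 0.0312 0.0004
13 [0.433 0.261] 0.0312 0.0004
13 [0.433 0.261] 0.0312 0.0004
13 [0.433 0.261] 0.0312 0.0004
13 [0.433 0.261] 0.0312 0.0004
chute x= [0.2194003 0.3801707] angle 12.374640535143337
```

Emit:
servo_tool --moves '[{"dp": [0,0,0],"delta_rot": [-0.97,0.24,0],"fingers": 1},{"dp": [0,0,0],"delta_rot": [-0.97,0.24,0],"fingers": 1},{"dp": [0,0,0],"delta_rot": [-0.97,0.24,0],"fingers": 1},{"dp": [0,0,0],"delta_rot": [-0.97,0.24,0],"fingers": 1},{"dp": [0,0,0],"delta_rot": [-0.97,0.24,0],"fingers": 1}]'

```text
clock: 1.6
position: [0.3305, 0.1431, 0.404]
ee_rot: [-0.002, 0.222, 0.943, 0.249]
contact_force: [-0.4, 1.4, -1.1]
width: 0.0851
gripper_force: 0.0
```

```bash
cat >> h.py <<'E'
def Q(q): return Ro.from_quat(np.array(q)[[1,2,3,0]])
LO=np.array([-2.89,-.75,.22,-1.18,.11,-2.7]);HI=np.array([2.89,2.08,2.7,4.32,2.71,2.7])
def fk(q,p,s4=1):
    zs,d,L1,L2,Lt,dw=p
    A=Ro.from_euler('z',q[0]);B=A*Ro.from_euler('y',q[1]);C=B*Ro.from_euler('y',q[2])
    D=C*Ro.from_euler('z',s4*q[3]);E=D*Ro.from_euler('y',q[4]); F=E*Ro.from_euler('z',q[5]+np.pi/2)
    w=A.apply([0,d,zs])+B.apply([0,0,L1])+C.apply([0,0,L2])
    return w+D.apply([0,dw,0])+E.apply([0,0,Lt]),F,w
E
python3 - <<'E'
from h import *
from scipy.optimize import least_squares
s=readout.get_state(); print(np.round(s["qpos"],4),np.round(s["position"],4),np.round(s["ee_rot"],4))
S=[([.986996,.276543,1.506046,0,1.36069,-.121009],[.25652,.5142,.3031]),([.2104,-.1075,1.6946,-1e-4,1.5542,-.8984],[.3303,.1415,.4037]),(s["qpos"],s["position"])]
for s4 in(1,-1):
    f=lambda p:np.concatenate([fk(q,p,s4)[0]-x for q,x in S])
    r=least_squares(f,[.2,.069,.6,.4166,.3,0]); print(s4,r.x.round(4),r.cost**.5, Ro.magnitude(fk(s["qpos"],r.x,s4)[1].inv()*Q(s["ee_rot"])))
E
```

```text
[-0.2145 -0.1974  1.8499  0.505   1.4953 -1.3631] [0.3305 0.1431 0.404 ] [-0.0022  0.2221  0.9427  0.249 ]
1 [ 0.0969  0.0704  0.6086  0.4147  0.2917 -0.001 ] 0.0029627982528266875 3.8390776811359723e-16
-1 [-0.4534  0.2089  0.6115  0.4133 -0.2556 -0.1395] 0.004667479250043707 1.009924904824239
```

```bash
cat >> h.py <<'E'
from scipy.optimize import least_squares
PAR=[.0969,.0704,.6086,.4147,.2917,-.001]
def rot(head,down,roll=0):  # tool z heading/down angle, tool x up when roll=0
    z=np.array([np.cos(head)*np.cos(down),np.sin(head)*np.cos(down),-np.sin(down)]); y=np.array([np.sin(head),-np.cos(head),0]); x=np.cross(y,z)
    return Ro.from_matrix(np.c_[x,y,z])*Ro.from_euler('z',roll)
def ik(pinch,R,q0):
    t=np.array(pinch)-R.apply([0,0,.054])
    def f(q):
        p,F,_=fk(q,PAR); return np.r_[10*(p-t),(F.inv()*R).as_rotvec(),np.maximum(0,q-HI)*0]
    r=least_squares(f,np.clip(q0,LO+1e-3,HI-1e-3),bounds=(LO,HI)); return r.x,r.cost**.5
def fmt(q): return np.round(q,2).tolist()
E
python3 - <<'E'
from h import *
q0=readout.get_state()["qpos"]; C=np.array([.435,.259]); h=np.radians(90-12.5); a=np.array([np.cos(h),np.sin(h)])
for down in (10,20,30,40):
  for roll in (0,np.pi):
    R=rot(h,np.radians(down),roll); q=q0; print(down,roll)
    for k in (.18,.09,0):
        best=min((ik(np.r_[C-k*a,.058],R,x) for x in (q,[-.3,.3,1.8,1.2,1.2,-1.5],[-.3,.3,1.8,1.2,1.2,1.5])),key=lambda b:b[1])
        q,c=best; print("  ",k,fmt(q),round(c,4),"wrist",fk(q,PAR)[2].round(3))
T=np.array([.464,-.263])
print("pour")
for hd in (0,30,60,-30,-60):
  for roll in (0,45,90,135,180,-45,-90,-135):
    R=rot(np.radians(hd),0,np.radians(roll)); best=min((ik(np.r_[T,.17],R,x) for x in (q0,[-.5,.3,1.8,.3,1.,-1.5],[-.8,.3,1.8,1.2,1.2,1.5])),key=lambda b:b[1])
    print(hd,roll,fmt(best[0]),round(best[1],4))
E
```

```text
10 0
   0.18 [-0.83, 0.77, 2.42, 0.97, 1.36, -1.62] 0.0 wrist [ 0.323 -0.249  0.118]
   0.09 [-0.63, 0.78, 2.5, 1.19, 1.34, -1.7] 0.0 wrist [ 0.343 -0.161  0.118]
   0 [-0.39, 0.79, 2.52, 1.43, 1.37, -1.74] 0.0 wrist [ 0.362 -0.074  0.118]
10 3.141592653589793
   0.18 [-0.83, 0.77, 2.42, 0.97, 1.36, 1.52] 0.0 wrist [ 0.323 -0.249  0.118]
   0.09 [-0.63, 0.78, 2.5, 1.19, 1.34, 1.44] 0.0 wrist [ 0.343 -0.161  0.118]
   0 [-0.39, 0.79, 2.52, 1.43, 1.37, 1.41] 0.0 wrist [ 0.362 -0.074  0.118]
20 0
   0.18 [-0.8, 0.63, 2.42, 0.97, 1.27, -1.49] 0.0 wrist [ 0.327 -0.234  0.176]
   0.09 [-0.59, 0.62, 2.48, 1.19, 1.23, -1.54] 0.0 wrist [ 0.346 -0.146  0.176]
   0 [-0.35, 0.62, 2.5, 1.43, 1.22, -1.55] 0.0 wrist [ 0.366 -0.058  0.176]
20 3.141592653589793
   0.18 [-0.8, 0.63, 2.42, 0.97, 1.27, 1.65] 0.0 wrist [ 0.327 -0.234  0.176]
   0.09 [-0.59, 0.62, 2.48, 1.19, 1.23, 1.6] 0.0 wrist [ 0.346 -0.146  0.176]
   0 [-0.35, 0.62, 2.5, 1.43, 1.22, 1.59] 0.0 wrist [ 0.366 -0.058  0.176]
30 0
   0.18 [-0.74, 0.49, 2.41, 0.95, 1.18, -1.34] 0.0 wrist [ 0.332 -0.209  0.231]
   0.09 [-0.52, 0.48, 2.46, 1
[... 2164 characters left out ...]
, 2.81, 0.89, 0.1] 0.3146
-30 135 [-0.82, 0.16, 2.7, 2.81, 0.89, 0.88] 0.3146
-30 180 [-0.82, 0.16, 2.7, 2.81, 0.89, 1.67] 0.3146
-30 -45 [-0.81, 0.16, 2.7, 2.81, 0.89, -2.26] 0.3146
-30 -90 [-1.05, 0.17, 2.7, 2.32, 0.96, -2.7] 0.352
-30 -135 [-0.81, 0.16, 2.7, 2.81, 0.89, 2.45] 0.3146
-60 0 [-0.12, 0.67, 2.7, 4.08, 1.71, -1.39] 0.0002
-60 45 [-0.12, 0.67, 2.7, 4.08, 1.71, -0.6] 0.0002
-60 90 [-0.12, 0.67, 2.7, 4.08, 1.71, 0.18] 0.0002
-60 135 [-0.12, 0.67, 2.7, 4.08, 1.71, 0.97] 0.0002
-60 180 [-0.12, 0.67, 2.7, 4.08, 1.71, 1.75] 0.0002
-60 -45 [-0.12, 0.67, 2.7, 4.08, 1.71, -2.17] 0.0002
-60 -90 [-0.11, 0.81, 2.7, 4.18, 1.9, -2.7] 0.1287
-60 -135 [-0.12, 0.67, 2.7, 4.08, 1.71, 2.54] 0.0002
```

```bash
cat >> h.py <<'E'
def plan(pinch,R,n=None,sz=.045,sa=.1):
    s=readout.get_state(); R0=Q(s["ee_rot"]); p0=np.array(s["position"]); t=np.array(pinch)-R.apply([0,0,.054])
    w=(R0.inv()*R).as_rotvec(); d=R0.inv().apply(t-p0)
    n=n or int(np.ceil(max(abs(w).max()/sa,np.linalg.norm(w)/.145,np.linalg.norm(d)/sz,1)))
    Ri=Ro.from_rotvec(w/n); M=sum((Ri**k).as_matrix() for k in range(n)); dp=np.linalg.solve(M,d)
    print("n",n,"dp",(dp/.2).round(3).tolist(),"rot",(w/n*10).round(2).tolist(),"step",np.linalg.norm(dp).round(3))
    p,Rk,q=p0.copy(),R0,s["qpos"]
    for k in range(1,n+1):
        p=p+Rk.apply(dp);Rk=Rk*Ri
        q,c=ik(p+Rk.apply([0,0,.054]),Rk,q)
        if k%3==0 or k==n: print(k,"pinch",(p+Rk.apply([0,0,.054])).round(3),"tcp",p.round(3),"q",fmt(q),round(c,4))
H=np.radians(77.5)
A=np.array([np.cos(H),np.sin(H),0])
E
python3 - <<'E'
from h import *
plan(np.r_[.435,.259,.12]-.20*A,rot(H,np.radians(25)))
E
```

```text
n 13 dp [-0.107, -0.047, 0.036] rot [-0.32, 0.41, 0.98] step 0.024
3 pinch [0.376 0.136 0.316] tcp [0.373 0.104 0.36 ] q [-0.39, -0.07, 1.91, 0.61, 1.52, -1.32] 0.0
6 pinch [0.4   0.105 0.264] tcp [0.398 0.066 0.302] q [-0.53, 0.06, 2.0, 0.7, 1.52, -1.27] 0.0
9 pinch [0.407 0.08  0.204] tcp [0.403 0.036 0.235] q [-0.65, 0.2, 2.13, 0.77, 1.47, -1.24] 0.0
12 pinch [0.398 0.065 0.141] tcp [0.389 0.018 0.166] q [-0.77, 0.36, 2.29, 0.85, 1.4, -1.25] 0.0
13 pinch [0.392 0.064 0.12 ] tcp [0.381 0.016 0.143] q [-0.82, 0.42, 2.35, 0.87, 1.36, -1.26] 0.0
```

Emit:
servo_tool --moves '[{"dp": [-0.107,-0.047,0.036],"delta_rot": [-0.32,0.41,0.98],"fingers": 1},{"dp": [-0.107,-0.047,0.036],"delta_rot": [-0.32,0.41,0.98],"fingers": 1},{"dp": [-0.107,-0.047,0.036],"delta_rot": [-0.32,0.41,0.98],"fingers": 1},{"dp": [-0.107,-0.047,0.036],"delta_rot": [-0.32,0.41,0.98],"fingers": 1},{"dp": [-0.107,-0.047,0.036],"delta_rot": [-0.32,0.41,0.98],"fingers": 1}]'

```text
clock: 2.1
position: [0.3925, 0.0773, 0.3215]
ee_rot: [-0.141, 0.419, 0.832, 0.335]
contact_force: [-0.5, 1.2, 0.1]
width: 0.0854
gripper_force: 0.0
```

Emit:
servo_tool --moves '[{"dp": [-0.107,-0.047,0.036],"delta_rot": [-0.32,0.41,0.98],"fingers": 1},{"dp": [-0.107,-0.047,0.036],"delta_rot": [-0.32,0.41,0.98],"fingers": 1},{"dp": [-0.107,-0.047,0.036],"delta_rot": [-0.32,0.41,0.98],"fingers": 1},{"dp": [-0.107,-0.047,0.036],"delta_rot": [-0.32,0.41,0.98],"fingers": 1},{"dp": [-0.107,-0.047,0.036],"delta_rot": [-0.32,0.41,0.98],"fingers": 1}]'

```text
clock: 2.6
position: [0.4009, 0.0273, 0.2113]
ee_rot: [-0.267, 0.581, 0.659, 0.396]
contact_force: [0.1, 0.1, -0.6]
width: 0.0855
gripper_force: 0.0
```

Emit:
servo_tool --moves '[{"dp": [-0.107,-0.047,0.036],"delta_rot": [-0.32,0.41,0.98],"fingers": 1},{"dp": [-0.107,-0.047,0.036],"delta_rot": [-0.32,0.41,0.98],"fingers": 1},{"dp": [-0.107,-0.047,0.036],"delta_rot": [-0.32,0.41,0.98],"fingers": 1},{"dp": [0,0,0],"delta_rot": [0,0,0],"fingers": 1}]'

```text
clock: 3.0
position: [0.3806, 0.0151, 0.1409]
ee_rot: [-0.337, 0.658, 0.528, 0.417]
contact_force: [-0.3, -0.0, 0.7]
width: 0.0853
gripper_force: 0.0
```

Run:
```python
from h import *
s=readout.get_state(); R=Q(s["ee_rot"]).as_matrix(); print(np.round(s["position"],4),"pinch",(s["position"]+R[:,2]*.054).round(4),R.round(3).tolist(),np.round(s["qpos"],3))
im,d,K,Rw,o=cam("wrist"); P=cloud(d,K,Rw,o); cv2.imwrite("pics/w1.png",im[:,:,::-1]); np.savez("w1.npz",im=im,P=P,K=K,Rw=Rw,o=o); print(o.round(3),Rw[:,2].round(2))
```

```text
[0.3806 0.0151 0.1409] pinch [0.391  0.0628 0.118 ] [[0.094, 0.977, 0.194], [0.414, -0.215, 0.884], [0.905, -0.003, -0.425]] [-0.816  0.524  2.276  0.875  1.339 -1.28 ]
[ 0.374 -0.014  0.242] [ 0.16  0.71 -0.68]
```

View pics/w1.png

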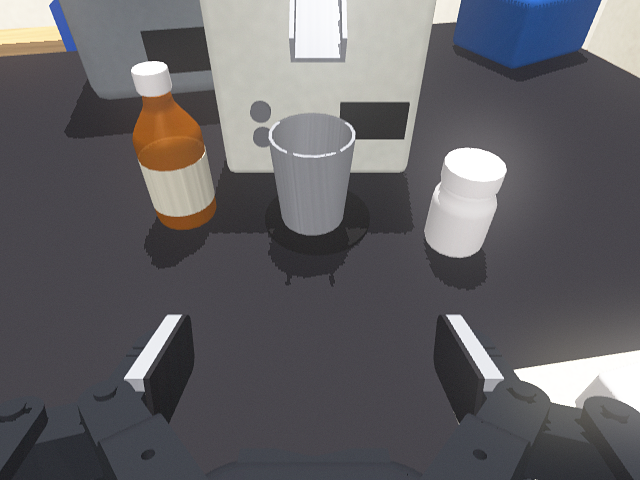

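The wrist view shows the beaker with its rim centred near (312,136) and its foot near (312,220). The pad ellipse is centred near (317,217), the reagent is to the left and the jar to the right. The chute end is at about (318,58).

```bash
cat >> h.py <<'E'
def rayp(K,Rw,o,u,v,h):
    d=np.stack([(np.asarray(u)-K[0,2])/K[0,0],(np.asarray(v)-K[1,2])/K[1,1],np.ones_like(np.asarray(u,float))],-1)@Rw.T
    return (o+d*((h-o[2])/d[...,2])[...,None])[...,:2]
def circ(p):
    w=np.linalg.lstsq(np.c_[2*p,np.ones(len(p))],(p**2).sum(1),rcond=None)[0]; return w[:2].round(4),np.sqrt(w[2]+w[:2]@w[:2]).round(4)
E
python3 - <<'E'
from h import *
z=np.load("w1.npz");im,P,K,Rw,o=[z[k] for k in("im","P","K","Rw","o")]
g=im.astype(int).max(-1)
# rim pixels
m=(P[...,2]>.079)&(P[...,2]<.09); m[:, :262]=0;m[:,362:]=0;m[:105]=0;m[165:]=0
v,u=np.nonzero(m&(P[...,1]<.31)); p=rayp(K,Rw,o,u.astype(float),v.astype(float),.084); 
for _ in range(4):
    c,r=circ(p); e=abs(np.linalg.norm(p-c,axis=1)-r); p=p[e<=max(.0015,np.percentile(e,85))]
print("rim",len(p),c,r)
# beaker outer walls by depth cloud at heights
for h in(.02,.035,.05,.065,.08):
    q=P[(abs(P[...,2]-h)<.004)&(abs(P[...,0]-.435)<.045)&(P[...,1]>.2)&(P[...,1]<.3)][:,:2]
    q=q[q[:,1]<.26]; print(h,len(q),circ(q),q.min(0).round(3),q.max(0).round(3))
# pad: dark px in row around
for row in (200,215,225,235,245):
    print(row,g[row,250:385:4].tolist())
# chute end: bright below row 62
for row in(30,45,55,60): 
    x=np.nonzero(g[row,270:370]<0)[0]; print(row,g[row,280:356:3].tolist())
print(P[50:64:2,318].round(3).tolist())
E
```

```text
rim 683 [0.4324 0.2565] 0.0308
0.02 435 (array([0.4335, 0.2613]), np.float64(0.0278)) [0.406 0.233] [0.459 0.259]
0.035 488 (array([0.4336, 0.2613]), np.float64(0.029)) [0.404 0.231] [0.46 0.26]
0.05 565 (array([0.4334, 0.2613]), np.float64(0.03)) [0.403 0.23 ] [0.461 0.259]
0.065 644 (array([0.4335, 0.2612]), np.float64(0.0311)) [0.402 0.229] [0.462 0.259]
0.08 937 (array([0.4332, 0.2603]), np.float64(0.0312)) [0.401 0.228] [0.466 0.26 ]
200 [56, 55, 56, 55, 58, 58, 49, 56, 127, 127, 137, 142, 138, 139, 138, 143, 139, 142, 139, 141, 139, 137, 133, 130, 43, 51, 48, 51, 55, 57, 58, 59, 59, 60]
215 [52, 54, 53, 55, 45, 46, 48, 46, 123, 130, 133, 136, 137, 141, 140, 138, 138, 138, 137, 138, 137, 137, 131, 126, 50, 48, 47, 48, 46, 47, 54, 57, 59, 56]
225 [53, 53, 52, 53, 43, 46, 42, 45, 47, 111, 131, 138, 142, 147, 141, 140, 135, 138, 136, 139, 136, 135, 117, 46, 45, 47, 45, 46, 45, 45, 54, 57, 56, 56]
235 [76, 75, 78, 79, 78, 42, 40, 42, 45, 42, 43, 45, 40, 43, 93, 92, 93, 68, 42, 44, 46, 45, 43, 40, 42, 57, 55, 61, 46, 80, 78, 78, 77, 78]
245 [77, 76, 76, 79, 78, 50, 51, 49, 38, 41, 40, 43, 44, 40, 44, 44, 44, 46, 44, 45, 43, 43, 43, 41, 43, 41, 59, 62, 76, 80, 78, 77, 79, 77]
30 [202, 204, 204, 248, 251, 166, 248, 250, 251, 250, 249, 250, 250, 250, 251, 251, 251, 250, 253, 252, 139, 254, 254, 202, 204, 204]
45 [200, 202, 199, 167, 141, 243, 246, 248, 249, 249, 248, 248, 248, 249, 249, 250, 251, 250, 252, 255, 158, 143, 152, 202, 200, 200]
55 [199, 198, 200, 203, 142, 250, 246, 248, 249, 248, 247, 247, 247, 248, 248, 249, 250, 249, 251, 250, 154, 144, 206, 203, 201, 198]
60 [197, 199, 198, 203, 138, 141, 137, 141, 139, 138, 140, 137, 139, 140, 142, 142, 140, 140, 142, 142, 139, 139, 204, 201, 199, 198]
[[0.439, 0.265, 0.142], [0.439, 0.264, 0.141], [0.438, 0.262, 0.141], [0.438, 0.259, 0.14], [0.438, 0.259, 0.139], [0.438, 0.26, 0.137], [0.438, 0.261, 0.136]]
```

Run:
```python
from h import *
plan(np.r_[.4335,.261,.05]-.09*A,rot(H,np.radians(25)),n=4)
z=np.load("w1.npz");im,P,K,Rw,o=[z[k] for k in("im","P","K","Rw","o")]
g=cv2.GaussianBlur(im.max(-1),(3,3),0).astype(int); pts=[]
for v in range(228,254):
    r=np.nonzero(g[v,240:400]<66)[0]
    if len(r)>5: pts+= [(240+r[0],v),(240+r[-1],v)]; print(v,240+r[0],240+r[-1],end="; ")
p=np.array(pts,float); p=rayp(K,Rw,o,p[:,0],p[:,1],.004)
for _ in range(4):
    c,r=circ(p); e=abs(np.linalg.norm(p-c,axis=1)-r); p=p[e<=max(.001,np.percentile(e,90))]
print(len(p),c,r)
```

```text
n 4 dp [-0.019, -0.003, 0.164] rot [-0.0, 0.01, 0.01] step 0.033
3 pinch [0.408 0.146 0.067] tcp [0.398 0.098 0.09 ] q [-0.63, 0.53, 2.46, 1.1, 1.2, -1.42] 0.0
4 pinch [0.414 0.173 0.05 ] tcp [0.403 0.125 0.073] q [-0.56, 0.57, 2.48, 1.2, 1.17, -1.48] 0.0
228 240 399; 229 240 399; 230 240 399; 231 240 399; 232 240 399; 233 248 376; 234 268 365; 235 268 364; 236 268 364; 237 269 363; 238 271 362; 239 271 362; 240 271 361; 241 271 360; 242 271 359; 243 269 358; 244 269 358; 245 270 357; 246 270 354; 247 270 353; 248 270 351; 249 269 350; 250 269 349; 251 268 348; 252 268 347; 253 268 346; 33 [0.4325 0.2727] 0.0626
```

Emit:
servo_tool --moves '[{"dp": [-0.019,-0.003,0.164],"delta_rot": [0,0.01,0.01],"fingers": 1},{"dp": [-0.019,-0.003,0.164],"delta_rot": [0,0.01,0.01],"fingers": 1},{"dp": [-0.019,-0.003,0.164],"delta_rot": [0,0.01,0.01],"fingers": 1},{"dp": [-0.019,-0.003,0.164],"delta_rot": [0,0.01,0.01],"fingers": 1},{"dp": [0,0,0],"delta_rot": [0,0,0],"fingers": 1}]'

```text
clock: 3.55
position: [0.4032, 0.1282, 0.0734]
ee_rot: [-0.337, 0.656, 0.531, 0.418]
contact_force: [-0.7, 0.0, 0.0]
width: 0.0852
gripper_force: 0.0
```

Run:
```python
from h import *
from scipy.optimize import least_squares as ls
plan(np.r_[.4335,.261,.05]+.002*A,rot(H,np.radians(25)),n=4)
im,d,K,Rw,o=cam("wrist"); P=cloud(d,K,Rw,o); cv2.imwrite("pics/w2.png",im[:,:,::-1])
for h in(.035,.05,.065):
    q=P[(abs(P[...,2]-h)<.004)&(abs(P[...,0]-.435)<.034)&(P[...,1]>.2)&(P[...,1]<.25)][:,:2]
    if len(q)>20: print(h,len(q),circ(q))
z=np.load("w1.npz");K,Rw,o=[z[k] for k in("K","Rw","o")]
R=np.array([(365,234),(364,236),(362,238),(361,240),(359,242),(358,244),(354,246),(351,248),(268,234),(268,236)],float); p=rayp(K,Rw,o,R[:,0],R[:,1],.004)
for pp in(p[:8],p): print("pad r46:",ls(lambda c:np.linalg.norm(pp-c,axis=1)-.046,[.435,.26],loss='soft_l1',f_scale=.001).x.round(4))
```

```text
n 4 dp [0.047, 0.002, 0.101] rot [-0.01, 0.0, 0.01] step 0.022
3 pinch [0.429 0.241 0.05 ] tcp [0.418 0.193 0.073] q [-0.37, 0.57, 2.49, 1.38, 1.15, -1.48] 0.0
4 pinch [0.434 0.263 0.05 ] tcp [0.423 0.215 0.073] q [-0.31, 0.57, 2.49, 1.44, 1.14, -1.48] 0.0
0.035 1094 (array([0.4334, 0.2613]), np.float64(0.0288))
0.05 1329 (array([0.4333, 0.2613]), np.float64(0.0299))
0.065 1681 (array([0.4333, 0.2613]), np.float64(0.0311))
pad r46: [0.4343 0.2545]
pad r46: [0.4361 0.256 ]
```

View pics/w2.png

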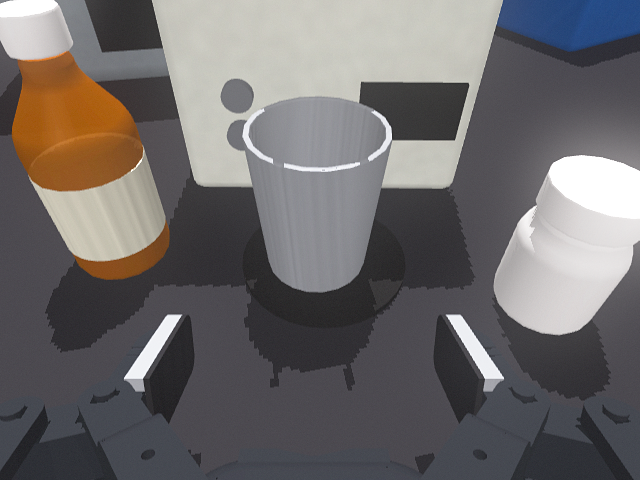

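The close view shows the beaker rim at (318,133) and its foot at (316,275). The pad edge is clear at left (243,264), right (405,264) and bottom (322,326), so the beaker stands a few mm left of the pad's middle. Now moving in.

Emit:
servo_tool --moves '[{"dp": [0.047,0.002,0.101],"delta_rot": [-0.01,0,0.01],"fingers": 1},{"dp": [0.047,0.002,0.101],"delta_rot": [-0.01,0,0.01],"fingers": 1},{"dp": [0.047,0.002,0.101],"delta_rot": [-0.01,0,0.01],"fingers": 1},{"dp": [0.047,0.002,0.101],"delta_rot": [-0.01,0,0.01],"fingers": 1},{"dp": [0,0,0],"delta_rot": [0,0,0],"fingers": 1}]'

```text
clock: 4.1
position: [0.4248, 0.2134, 0.0748]
ee_rot: [-0.335, 0.657, 0.529, 0.42]
contact_force: [-0.4, -0.7, -0.1]
width: 0.0853
gripper_force: 0.0
```

Run:
```python
from h import *
s=readout.get_state(); R=Q(s["ee_rot"]).as_matrix(); print("pinch",(s["position"]+R[:,2]*.054).round(4),R[:,1].round(3),s["contact_force"].round(2))
# pad from w2: pose at that time
im=cv2.imread("pics/w2.png"); g=cv2.GaussianBlur(im,(3,3),0).max(-1).astype(int)
c=imaging.calibration("wrist");K=np.array(c["intrinsics"]);T=np.eye(4);T[:3,:3]=Q([-0.337,0.656,0.531,0.418]).as_matrix();T[:3,3]=[.4032,.1282,.0734]
M=T@np.array(c["hand_eye"]);Rw,o=M[:3,:3],M[:3,3]
pts=np.array([(243,264),(405,264),(322,326),(248,288),(400,288),(283,316),(365,316)],float)
p=rayp(K,Rw,o,pts[:,0],pts[:,1],.004); print(circ(p),circ(p[:3]))
print("foot",rayp(K,Rw,o,np.array([316.]),np.array([292.]),.004))
```

```text
pinch [0.4355 0.2612 0.0519] [ 0.976 -0.216  0.004] [-0.44 -0.73 -0.12]
(array([0.4372, 0.2588]), np.float64(0.0454)) (array([0.4373, 0.258 ]), np.float64(0.0452))
foot [[0.42778554 0.23543298]]
```

Emit:
servo_tool --moves '[{"dp": [0,0,0],"delta_rot": [0,0,0],"fingers": 0.6},{"dp": [0,0,0],"delta_rot": [0,0,0],"fingers": 0.6},{"dp": [0,0,0],"delta_rot": [0,0,0],"fingers": 0},{"dp": [0,0,0],"delta_rot": [0,0,0],"fingers": 0},{"dp": [0,0,0],"delta_rot": [0,0,0],"fingers": 0}]' --force 50

```text
clock: 4.6
position: [0.4249, 0.2115, 0.0741]
ee_rot: [-0.336, 0.659, 0.526, 0.42]
contact_force: [-0.1, -2.8, 7.7]
width: 0.0612
gripper_force: 53.7
```

Emit:
servo_tool --moves '[{"dp": [0,0,0],"delta_rot": [0,0,0],"fingers": 0},{"dp": [0,0,0],"delta_rot": [0,0,0],"fingers": 0}]'

```text
clock: 4.8
position: [0.425, 0.2115, 0.0741]
ee_rot: [-0.336, 0.659, 0.526, 0.421]
contact_force: [-0.5, -3.9, 6.4]
width: 0.061
gripper_force: 53.7
```

Emit:
servo_tool --moves '[{"dp": [0.034,0,-0.016],"delta_rot": [0,0,0],"fingers": 0},{"dp": [0.034,0,-0.016],"delta_rot": [0,0,0],"fingers": 0},{"dp": [0,0,0],"delta_rot": [0,0,0],"fingers": 0},{"dp": [-0.042,0,-0.09],"delta_rot": [0,0,0],"fingers": 0},{"dp": [-0.05,0,-0.108],"delta_rot": [0,0,0],"fingers": 0}]'

```text
clock: 5.3
position: [0.4141, 0.1694, 0.088]
ee_rot: [-0.335, 0.659, 0.528, 0.418]
contact_force: [0.1, -0.5, -2.1]
width: 0.0608
gripper_force: 54.9
```

Emit:
servo_tool --moves '[{"dp": [-0.06,0,-0.13],"delta_rot": [0,0,0],"fingers": 0},{"dp": [-0.06,0,-0.13],"delta_rot": [0,0,0],"fingers": 0},{"dp": [-0.06,0,-0.13],"delta_rot": [0,0,0],"fingers": 0},{"dp": [-0.06,0,-0.13],"delta_rot": [0,0,0],"fingers": 0},{"dp": [0,0,0],"delta_rot": [0,0,0],"fingers": 0}]'

```text
clock: 5.8
position: [0.391, 0.0539, 0.0877]
ee_rot: [-0.332, 0.661, 0.527, 0.419]
contact_force: [-0.2, 1.3, -2.2]
width: 0.061
gripper_force: 54.9
```

Run:
```python
from h import *
im,d,K,Rw,o=cam("wrist"); cv2.imwrite("pics/w3.png",im[:,:,::-1])
u=np.array([np.cos(np.radians(60)),np.sin(np.radians(60)),0])
T=np.array([.464,-.263,0]); mo=np.array([.866,-.5,0])
W=T-.03*mo+[0,0,.16]
plan(W+[0,0,.06],rot(np.radians(60),0))
```

```text
n 9 dp [0.027, 0.081, -0.193] rot [-0.33, 0.48, 0.07] step 0.042
3 pinch [ 0.428 -0.005  0.132] tcp [ 0.411 -0.054  0.148] q [-0.94, 0.53, 2.27, 0.91, 1.48, -1.3] 0.0
6 pinch [ 0.44  -0.123  0.184] tcp [ 0.418 -0.172  0.192] q [-1.1, 0.58, 2.09, 0.9, 1.72, -1.22] 0.0
9 pinch [ 0.438 -0.248  0.22 ] tcp [ 0.411 -0.295  0.22 ] q [-1.23, 0.68, 1.9, 0.94, 1.93, -1.12] 0.0
```

View pics/w3.png

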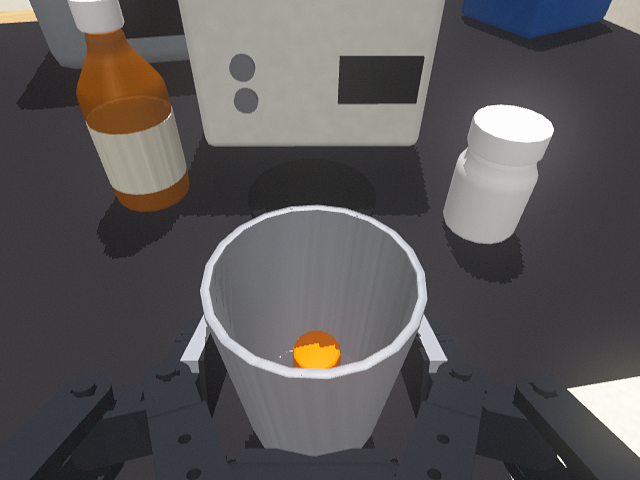

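The beaker is held upright, with its rim at (314,290) and a cap visible at (317,350). The pad at (312,188) is free, and the reagent and jar have not moved. Next I'll plan the move over the tray.

Run:
```python
from h import *
plan([.457,-.245,.16],rot(np.radians(60),0),n=10)
```

```text
n 10 dp [-0.004, 0.081, -0.161] rot [-0.29, 0.44, 0.07] step 0.036
3 pinch [0.431 0.005 0.108] tcp [ 0.414 -0.044  0.124] q [-0.91, 0.57, 2.29, 0.93, 1.43, -1.35] 0.0
6 pinch [ 0.449 -0.099  0.138] tcp [ 0.428 -0.148  0.148] q [-1.05, 0.64, 2.13, 0.91, 1.62, -1.29] 0.0
9 pinch [ 0.457 -0.208  0.157] tcp [ 0.431 -0.256  0.159] q [-1.17, 0.74, 1.96, 0.93, 1.8, -1.23] 0.0
10 pinch [ 0.457 -0.245  0.16 ] tcp [ 0.43  -0.292  0.16 ] q [-1.2, 0.78, 1.9, 0.94, 1.85, -1.2] 0.0
```

Emit:
servo_tool --moves '[{"dp": [-0.004,0.081,-0.161],"delta_rot": [-0.29,0.44,0.07],"fingers": 0},{"dp": [-0.004,0.081,-0.161],"delta_rot": [-0.29,0.44,0.07],"fingers": 0},{"dp": [-0.004,0.081,-0.161],"delta_rot": [-0.29,0.44,0.07],"fingers": 0},{"dp": [-0.004,0.081,-0.161],"delta_rot": [-0.29,0.44,0.07],"fingers": 0},{"dp": [-0.004,0.081,-0.161],"delta_rot": [-0.29,0.44,0.07],"fingers": 0}]'

```text
clock: 6.35
position: [0.4248, -0.111, 0.1411]
ee_rot: [-0.351, 0.64, 0.443, 0.52]
contact_force: [0.4, 0.6, -1.5]
width: 0.0612
gripper_force: 55.6
```

Emit:
servo_tool --moves '[{"dp": [-0.004,0.081,-0.161],"delta_rot": [-0.29,0.44,0.07],"fingers": 0},{"dp": [-0.004,0.081,-0.161],"delta_rot": [-0.29,0.44,0.07],"fingers": 0},{"dp": [-0.004,0.081,-0.161],"delta_rot": [-0.29,0.44,0.07],"fingers": 0},{"dp": [-0.004,0.081,-0.161],"delta_rot": [-0.29,0.44,0.07],"fingers": 0},{"dp": [-0.004,0.081,-0.161],"delta_rot": [-0.29,0.44,0.07],"fingers": 0}]'

```text
clock: 6.85
position: [0.4319, -0.2898, 0.1578]
ee_rot: [-0.359, 0.611, 0.352, 0.612]
contact_force: [0.7, -0.3, -2.8]
width: 0.0611
gripper_force: 55.6
```

Run:
```python
from h import *
s=readout.get_state(); R=Q(s["ee_rot"]).as_matrix(); print("pinch",(s["position"]+R[:,2]*.054).round(4),R.round(3).tolist(),s["qpos"].round(2))
for n in("top","side"):
    im,d,K,Rw,o=cam(n); cv2.imwrite(f"pics/{n}1.png",im[:,:,::-1])
```

```text
pinch [ 0.4586 -0.2428  0.1582] [[0.004, 0.869, 0.494], [-0.009, -0.494, 0.869], [1.0, -0.008, 0.006]] [-1.2   0.84  1.82  0.95  1.87 -1.18]
```

View pics/side1.png

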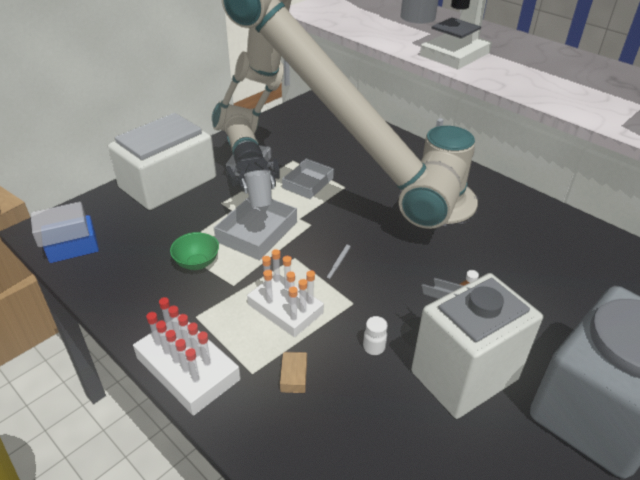

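Side view: the beaker is over the tray at (258,190), clear of everything else. Rolling to pour.

Emit:
servo_tool --moves '[{"dp": [-0.09,0,0],"delta_rot": [0,0,1],"fingers": 0},{"dp": [0,0,0],"delta_rot": [0,0,1],"fingers": 0},{"dp": [0,0,0],"delta_rot": [0,0,1],"fingers": 0},{"dp": [0,0,0],"delta_rot": [0,0,1],"fingers": 0},{"dp": [0,0,0],"delta_rot": [0,0,1],"fingers": 0}]'

```text
clock: 7.45
position: [0.4319, -0.2876, 0.1397]
ee_rot: [-0.501, 0.68, 0.189, 0.502]
contact_force: [-0.8, -0.4, -1.6]
width: 0.061
gripper_force: 55.6
```

Emit:
servo_tool --moves '[{"dp": [0,0,0],"delta_rot": [0,0,1],"fingers": 0},{"dp": [0,0,0],"delta_rot": [0,0,1],"fingers": 0},{"dp": [0,0,0],"delta_rot": [0,0,1],"fingers": 0},{"dp": [0,0,0],"delta_rot": [0,0,1],"fingers": 0},{"dp": [0,0,0],"delta_rot": [0,0,1],"fingers": 0}]'

```text
clock: 7.95
position: [0.4319, -0.2875, 0.1398]
ee_rot: [-0.609, 0.705, 0.015, 0.362]
contact_force: [0.1, 0.6, -1.2]
width: 0.0612
gripper_force: 55.7
```

Emit:
servo_tool --moves '[{"dp": [0,0,0],"delta_rot": [0,0,1],"fingers": 0},{"dp": [0,0,0],"delta_rot": [0,0,1],"fingers": 0},{"dp": [0,0,0],"delta_rot": [0,0,1],"fingers": 0},{"dp": [0,0,0],"delta_rot": [0,0,1],"fingers": 0},{"dp": [0,0,0],"delta_rot": [0,0,1],"fingers": 0}]'

```text
clock: 8.45
position: [0.4319, -0.2876, 0.1398]
ee_rot: [-0.68, 0.687, -0.16, 0.2]
contact_force: [-0.3, 0.3, -2.2]
width: 0.0607
gripper_force: 55.6
```

Emit:
servo_tool --moves '[{"dp": [0,0,0],"delta_rot": [0,0,1],"fingers": 0},{"dp": [0,0,0],"delta_rot": [0,0,1],"fingers": 0},{"dp": [0,0,0],"delta_rot": [0,0,1],"fingers": 0},{"dp": [0,0,0],"delta_rot": [0,0,1],"fingers": 0},{"dp": [0,0,0],"delta_rot": [0,0,1],"fingers": 0}]'

```text
clock: 8.95
position: [0.4319, -0.2875, 0.1398]
ee_rot: [0.708, -0.626, 0.325, -0.026]
contact_force: [0.1, -0.0, -2.8]
width: 0.0607
gripper_force: 55.6
```

Emit:
servo_tool --moves '[{"dp": [0,0,0],"delta_rot": [0,0,1],"fingers": 0},{"dp": [0,0,0],"delta_rot": [0,0,1],"fingers": 0},{"dp": [0,0,0],"delta_rot": [0,0,1],"fingers": 0},{"dp": [0,0,0],"delta_rot": [0,0,1],"fingers": 0},{"dp": [0,0,0],"delta_rot": [0,0,1],"fingers": 0}]'

```text
clock: 9.45
position: [0.4319, -0.2875, 0.14]
ee_rot: [0.693, -0.526, 0.469, 0.15]
contact_force: [-0.2, -0.3, -1.6]
width: 0.061
gripper_force: 55.6
```

Emit:
servo_tool --moves '[{"dp": [0,0,0],"delta_rot": [0,0,1],"fingers": 0},{"dp": [0,0,0],"delta_rot": [0,0,1],"fingers": 0},{"dp": [0,0,0],"delta_rot": [0,0,1],"fingers": 0},{"dp": [0,0,0],"delta_rot": [0,0,0],"fingers": 0},{"dp": [0,0,0],"delta_rot": [0,0,0],"fingers": 0}]'

```text
clock: 9.95
position: [0.4318, -0.2883, 0.1399]
ee_rot: [0.664, -0.452, 0.542, 0.249]
contact_force: [0.1, -0.5, -2.4]
width: 0.0613
gripper_force: 55.6
```

Run:
```python
from h import *
s=readout.get_state(); R=Q(s["ee_rot"]).as_matrix(); print("pinch",(s["position"]+R[:,2]*.054).round(4),R.round(3).tolist(),s["qpos"].round(2))
T=[]
for n,(a,b,c,d_) in {"top":(130,330,330,480),"side":(150,300,170,320),"wrist":(0,480,0,640)}.items():
    im,d,K,Rw,o=cam(n); cv2.imwrite(f"pics/{n}2.png",im[:,:,::-1]); T.append(cv2.resize(im[a:b,c:d_,::-1],(400,300 if n=="wrist" else 0) if 0 else (266,400) if n!="wrist" else (266,200)))
T[2]=cv2.copyMakeBorder(T[2],0,200,0,0,cv2.BORDER_CONSTANT)
cv2.imwrite("pics/m2.png",np.hstack(T))
```

```text
pinch [ 0.4584 -0.2413  0.1402] [[0.289, -0.82, 0.493], [-0.159, 0.467, 0.87], [-0.944, -0.33, 0.005]] [-1.2   0.87  1.82  0.94  1.85  1.6 ]
```

View pics/m2.png

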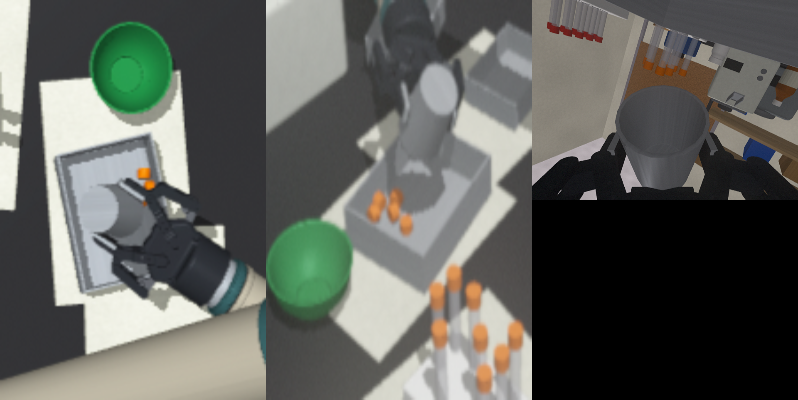

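The composite shows the caps lying in the tray: five orange spots in the side crop around (377–406, 197–225). The wrist view looks into an empty beaker. Rolling back upright.

Emit:
servo_tool --moves '[{"dp": [-0.09,0,0],"delta_rot": [0,0,-1],"fingers": 0},{"dp": [0,0,0],"delta_rot": [0,0,-1],"fingers": 0},{"dp": [0,0,0],"delta_rot": [0,0,-1],"fingers": 0},{"dp": [0,0,0],"delta_rot": [0,0,-1],"fingers": 0},{"dp": [0,0,0],"delta_rot": [0,0,-1],"fingers": 0}]'

```text
clock: 10.6
position: [0.4263, -0.2865, 0.1569]
ee_rot: [0.705, -0.573, 0.412, 0.076]
contact_force: [1.0, 0.1, -1.5]
width: 0.0611
gripper_force: 55.6
```

Emit:
servo_tool --moves '[{"dp": [0,0,0],"delta_rot": [0,0,-1],"fingers": 0},{"dp": [0,0,0],"delta_rot": [0,0,-1],"fingers": 0},{"dp": [0,0,0],"delta_rot": [0,0,-1],"fingers": 0},{"dp": [0,0,0],"delta_rot": [0,0,-1],"fingers": 0},{"dp": [0,0,0],"delta_rot": [0,0,-1],"fingers": 0}]'

```text
clock: 11.1
position: [0.4263, -0.2866, 0.1568]
ee_rot: [0.701, -0.657, 0.258, -0.101]
contact_force: [0.3, 0.9, -1.9]
width: 0.0611
gripper_force: 55.6
```

Emit:
servo_tool --moves '[{"dp": [0,0,0],"delta_rot": [0,0,-1],"fingers": 0},{"dp": [0,0,0],"delta_rot": [0,0,-1],"fingers": 0},{"dp": [0,0,0],"delta_rot": [0,0,-1],"fingers": 0},{"dp": [0,0,0],"delta_rot": [0,0,-1],"fingers": 0},{"dp": [0,0,0],"delta_rot": [0,0,-1],"fingers": 0}]'

```text
clock: 11.6
position: [0.4263, -0.2866, 0.1568]
ee_rot: [-0.655, 0.7, -0.087, 0.271]
contact_force: [0.2, -0.1, -1.1]
width: 0.0608
gripper_force: 55.6
```

Emit:
servo_tool --moves '[{"dp": [0,0,0],"delta_rot": [0,0,-1],"fingers": 0},{"dp": [0,0,0],"delta_rot": [0,0,-1],"fingers": 0},{"dp": [0,0,0],"delta_rot": [0,0,-1],"fingers": 0},{"dp": [0,0,0],"delta_rot": [0,0,-1],"fingers": 0},{"dp": [0,0,0],"delta_rot": [0,0,-1],"fingers": 0}]'

```text
clock: 12.1
position: [0.4263, -0.2866, 0.1568]
ee_rot: [-0.567, 0.7, 0.088, 0.425]
contact_force: [-0.1, -0.6, -1.7]
width: 0.0611
gripper_force: 55.6
```

Emit:
servo_tool --moves '[{"dp": [0,0,0],"delta_rot": [0,0,-1],"fingers": 0},{"dp": [0,0,0],"delta_rot": [0,0,-1],"fingers": 0},{"dp": [0,0,0],"delta_rot": [0,0,-1],"fingers": 0},{"dp": [0,0,0],"delta_rot": [0,0,-1],"fingers": 0},{"dp": [0,0,0],"delta_rot": [0,0,-1],"fingers": 0}]'

```text
clock: 12.6
position: [0.4263, -0.2866, 0.1568]
ee_rot: [-0.444, 0.656, 0.259, 0.552]
contact_force: [0.1, 0.2, -1.5]
width: 0.0609
gripper_force: 55.6
```

Emit:
servo_tool --moves '[{"dp": [0,0,0],"delta_rot": [0,0,-1],"fingers": 0},{"dp": [0,0,0],"delta_rot": [0,0,-1],"fingers": 0},{"dp": [0,0,0],"delta_rot": [0,0,-1],"fingers": 0},{"dp": [0,0,0],"delta_rot": [0,0,0],"fingers": 0}]'

```text
clock: 13.0
position: [0.4263, -0.2866, 0.1568]
ee_rot: [-0.358, 0.611, 0.353, 0.611]
contact_force: [-0.0, 1.0, -1.0]
width: 0.0609
gripper_force: 55.6
```

Run:
```python
from h import *
# hold pose when gripped: R from quat at grip
Rg=Q([-.336,.659,.526,.421]); pg=np.array([.425,.2115,.0741])+Rg.apply([0,0,.054]); print("grip pinch",pg.round(4),Rg.as_matrix().round(3).tolist())
tgt=np.array([.4375,.2595,0])  # pad centre
s=readout.get_state(); print(s["position"].round(4),s["qpos"].round(2))
plan(np.r_[pg[:2],pg[2]+.016]-.16*A,Rg,n=10)
```

```text
grip pinch [0.4359 0.2593 0.0514] [[0.093, 0.975, 0.201], [0.41, -0.222, 0.885], [0.907, 0.0, -0.42]]
[ 0.4263 -0.2866  0.1568] [-1.2   0.84  1.83  0.94  1.87 -1.19]
n 10 dp [-0.003, -0.082, 0.157] rot [0.29, -0.44, -0.07] step 0.035
3 pinch [ 0.449 -0.132  0.144] tcp [ 0.427 -0.181  0.151] q [-1.1, 0.67, 2.08, 0.9, 1.68, -1.28] 0.0
6 pinch [ 0.436 -0.027  0.119] tcp [ 0.418 -0.077  0.133] q [-0.96, 0.59, 2.24, 0.91, 1.5, -1.33] 0.0
9 pinch [0.412 0.072 0.082] tcp [0.399 0.023 0.103] q [-0.8, 0.54, 2.38, 0.97, 1.3, -1.38] 0.0
10 pinch [0.401 0.103 0.067] tcp [0.39  0.055 0.09 ] q [-0.73, 0.53, 2.43, 1.0, 1.23, -1.4] 0.0
```

Emit:
servo_tool --moves '[{"dp": [-0.003,-0.082,0.157],"delta_rot": [0.29,-0.44,-0.07],"fingers": 0},{"dp": [-0.003,-0.082,0.157],"delta_rot": [0.29,-0.44,-0.07],"fingers": 0},{"dp": [-0.003,-0.082,0.157],"delta_rot": [0.29,-0.44,-0.07],"fingers": 0},{"dp": [-0.003,-0.082,0.157],"delta_rot": [0.29,-0.44,-0.07],"fingers": 0},{"dp": [-0.003,-0.082,0.157],"delta_rot": [0.29,-0.44,-0.07],"fingers": 0}]'

```text
clock: 13.5
position: [0.422, -0.1096, 0.1404]
ee_rot: [-0.35, 0.641, 0.444, 0.519]
contact_force: [0.8, 0.4, -1.6]
width: 0.0609
gripper_force: 55.7
```

Emit:
servo_tool --moves '[{"dp": [-0.003,-0.082,0.157],"delta_rot": [0.29,-0.44,-0.07],"fingers": 0},{"dp": [-0.003,-0.082,0.157],"delta_rot": [0.29,-0.44,-0.07],"fingers": 0},{"dp": [-0.003,-0.082,0.157],"delta_rot": [0.29,-0.44,-0.07],"fingers": 0},{"dp": [-0.003,-0.082,0.157],"delta_rot": [0.29,-0.44,-0.07],"fingers": 0},{"dp": [-0.003,-0.082,0.157],"delta_rot": [0.29,-0.44,-0.07],"fingers": 0}]'

```text
clock: 14.0
position: [0.3899, 0.0563, 0.0894]
ee_rot: [-0.335, 0.66, 0.527, 0.418]
contact_force: [1.1, 0.3, -2.0]
width: 0.0611
gripper_force: 55.7
```

Emit:
servo_tool --moves '[{"dp": [0,0,0],"delta_rot": [0,0,0],"fingers": 0},{"dp": [0,0,0],"delta_rot": [0,0,0],"fingers": 0}]'

```text
clock: 14.2
position: [0.3899, 0.056, 0.0899]
ee_rot: [-0.336, 0.659, 0.527, 0.419]
contact_force: [-0.7, -0.7, -1.2]
width: 0.0608
gripper_force: 55.6
```

Run:
```python
from h import *
s=readout.get_state(); R=Q(s["ee_rot"]); print(s["position"].round(4),"pinch",(s["position"]+R.apply([0,0,.054])).round(4),R.as_matrix().round(3).tolist())
# orange in tray from top
im,d,K,Rw,o=cam("top"); hsv=cv2.cvtColor(im,cv2.COLOR_RGB2HSV); m=((hsv[...,0]<20)&(hsv[...,1]>150)&(hsv[...,2]>120)).astype(np.uint8); m[:195]=0;m[:, :350]=0; m[285:]=0
n,l,st,c=cv2.connectedComponentsWithStats(m); print("orange top",st[1:,4],c[1:].round(0).tolist(),rayp(K,Rw,o,c[1:,0],c[1:,1],.012).round(3).tolist()); cv2.imwrite("pics/top3.png",im[:,:,::-1])
im,d,K,Rw,o=cam("wrist"); P=cloud(d,K,Rw,o); cv2.imwrite("pics/w4.png",im[:,:,::-1])
# beaker upright check: axis from circle fits of nearby visible wall
c2=(s["position"]+R.apply([0,0,.054]))
near=P[(np.linalg.norm(P[...,:2]-c2[:2],axis=-1)<.045)&(P[...,2]>.09)]; print(len(near), near[:,2].max().round(4))
v,u=np.nonzero((np.linalg.norm(P[...,:2]-c2[:2],axis=-1)<.045)&(P[...,2]>near[:,2].max()-.006)); q=P[v,u]
A_=np.c_[q[:,:2]-c2[:2],np.ones(len(q))]; print("rim plane",np.linalg.lstsq(A_,q[:,2],rcond=None)[0].round(4),circ(q[:,:2]),len(q))
hsv=cv2.cvtColor(im,cv2.COLOR_RGB2HSV); mm=(hsv[...,0]<20)&(hsv[...,1]>150)&(hsv[...,2]>120); print("orange in beaker px",mm[200:450,200:430].sum())
```

```text
[0.3899 0.056  0.0899] pinch [0.4006 0.1037 0.067 ] [[0.095, 0.976, 0.198], [0.413, -0.219, 0.884], [0.906, -0.002, -0.424]]
orange top [33 33 13 32 30] [[411.0, 216.0], [414.0, 223.0], [395.0, 224.0], [403.0, 224.0], [408.0, 231.0]] [[0.519, -0.306], [0.5, -0.315], [0.496, -0.264], [0.496, -0.286], [0.479, -0.299]]
14144 0.1035
rim plane [-0.0037 -0.0048  0.0986] (array([0.4016, 0.105 ]), np.float64(0.0312)) 6215
orange in beaker px 0
```

View pics/w4.png

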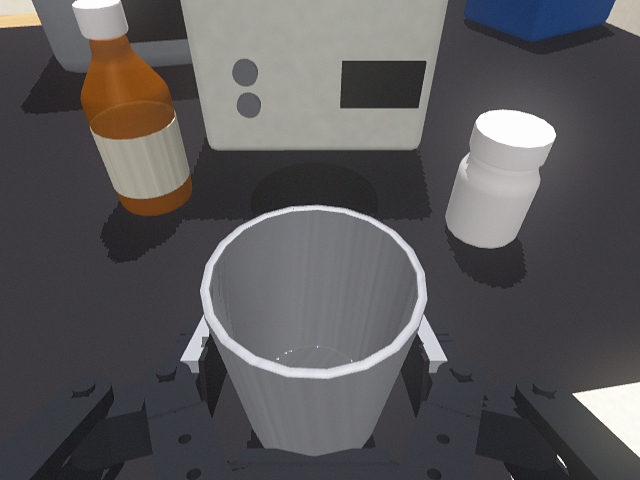

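The wrist view shows an empty, upright beaker with its rim at (314,290), and the pad free at (315,190). The top view counts five orange spots, all inside the tray. Now back to the pad.

Run:
```python
from h import *
Rg=Q([-.336,.659,.526,.421]); plan([.437,.258,.067],Rg,n=5)
```

```text
n 5 dp [0.068, -0.0, 0.145] rot [-0.0, 0.01, 0.0] step 0.032
3 pinch [0.423 0.196 0.067] tcp [0.412 0.148 0.09 ] q [-0.49, 0.53, 2.47, 1.24, 1.18, -1.42] 0.0
5 pinch [0.437 0.258 0.067] tcp [0.426 0.21  0.09 ] q [-0.32, 0.53, 2.47, 1.41, 1.16, -1.42] 0.0
```

Emit:
servo_tool --moves '[{"dp": [0.068,0,0.145],"delta_rot": [0,0.01,0],"fingers": 0},{"dp": [0.068,0,0.145],"delta_rot": [0,0.01,0],"fingers": 0},{"dp": [0.068,0,0.145],"delta_rot": [0,0.01,0],"fingers": 0},{"dp": [0.068,0,0.145],"delta_rot": [0,0,0],"fingers": 0},{"dp": [0.068,0,0.145],"delta_rot": [0,0,0],"fingers": 0}]'

```text
clock: 14.8
position: [0.4269, 0.2114, 0.09]
ee_rot: [-0.335, 0.659, 0.525, 0.421]
contact_force: [0.2, -0.1, -1.7]
width: 0.0611
gripper_force: 55.6
```

Emit:
servo_tool --moves '[{"dp": [0,0,0],"delta_rot": [0,0,0],"fingers": 0},{"dp": [0,0,0],"delta_rot": [0,0,0],"fingers": 0}]'

```text
clock: 15.0
position: [0.4257, 0.2113, 0.0899]
ee_rot: [-0.336, 0.658, 0.527, 0.42]
contact_force: [-0.6, -0.1, -1.9]
width: 0.0608
gripper_force: 55.7
```

Run:
```python
from h import *
Rg=Q([-.336,.659,.526,.421]); s=readout.get_state(); R=Q(s["ee_rot"]); print((s["position"]+R.apply([0,0,.054])).round(4),R.as_matrix().round(3).tolist()); plan([.437,.258,.053],Rg,n=4)
```

```text
[0.4365 0.2591 0.0672] [[0.092, 0.976, 0.199], [0.411, -0.22, 0.885], [0.907, 0.0, -0.421]]
n 4 dp [-0.017, 0.001, 0.006] rot [-0.0, 0.0, 0.0] step 0.004
3 pinch [0.437 0.258 0.057] tcp [0.426 0.21  0.079] q [-0.32, 0.55, 2.48, 1.43, 1.15, -1.45] 0.0
4 pinch [0.437 0.258 0.053] tcp [0.426 0.21  0.076] q [-0.32, 0.56, 2.48, 1.43, 1.15, -1.47] 0.0
```

Emit:
servo_tool --moves '[{"dp": [-0.017,0.001,0.006],"delta_rot": [0,0,0],"fingers": 0},{"dp": [-0.017,0.001,0.006],"delta_rot": [0,0,0],"fingers": 0},{"dp": [-0.017,0.001,0.006],"delta_rot": [0,0,0],"fingers": 0},{"dp": [-0.017,0.001,0.006],"delta_rot": [0,0,0],"fingers": 0},{"dp": [0,0,0],"delta_rot": [0,0,0],"fingers": 0}]'

```text
clock: 15.5
position: [0.4258, 0.2095, 0.0751]
ee_rot: [-0.336, 0.659, 0.526, 0.42]
contact_force: [0.4, -0.0, -2.2]
width: 0.0609
gripper_force: 55.7
```

Emit:
servo_tool --moves '[{"dp": [-0.0045,0,0.002],"delta_rot": [0,0,0],"fingers": 0},{"dp": [0,0,0],"delta_rot": [0,0,0],"fingers": 0}]'

```text
clock: 15.7
position: [0.4256, 0.21, 0.0747]
ee_rot: [-0.336, 0.658, 0.526, 0.42]
contact_force: [0.4, -1.4, -1.1]
width: 0.0609
gripper_force: 55.7
```

Emit:
servo_tool --moves '[{"dp": [-0.0025,0,0.001],"delta_rot": [0,0,0],"fingers": 0},{"dp": [0,0,0],"delta_rot": [0,0,0],"fingers": 0}]'

```text
clock: 15.9
position: [0.4255, 0.2101, 0.0742]
ee_rot: [-0.336, 0.658, 0.526, 0.42]
contact_force: [0.1, -0.7, -0.4]
width: 0.061
gripper_force: 55.7
```

Emit:
servo_tool --moves '[{"dp": [-0.0025,0,0.001],"delta_rot": [0,0,0],"fingers": 0},{"dp": [0,0,0],"delta_rot": [0,0,0],"fingers": 0}]'

```text
clock: 16.1
position: [0.4255, 0.2102, 0.0741]
ee_rot: [-0.337, 0.658, 0.526, 0.42]
contact_force: [0.3, -0.0, 0.6]
width: 0.0608
gripper_force: 55.6
```

Emit:
servo_tool --moves '[{"dp": [-0.002,0,0.001],"delta_rot": [0,0,0],"fingers": 0},{"dp": [0,0,0],"delta_rot": [0,0,0],"fingers": 0}]'

```text
clock: 16.3
position: [0.4255, 0.2103, 0.074]
ee_rot: [-0.337, 0.658, 0.526, 0.421]
contact_force: [-0.1, -1.1, 4.4]
width: 0.0613
gripper_force: 55.7
```

Emit:
servo_tool --moves '[{"dp": [0,0,0],"delta_rot": [0,0,0],"fingers": 0.72},{"dp": [0,0,0],"delta_rot": [0,0,0],"fingers": 0.78},{"dp": [0,0,0],"delta_rot": [0,0,0],"fingers": 0.85},{"dp": [0,0,0],"delta_rot": [0,0,0],"fingers": 1},{"dp": [0,0,0],"delta_rot": [0,0,0],"fingers": 1}]'

```text
clock: 16.8
position: [0.4256, 0.2099, 0.0729]
ee_rot: [-0.336, 0.659, 0.526, 0.42]
contact_force: [0.2, -0.3, -0.4]
width: 0.0855
gripper_force: 0.0
```

Emit:
servo_tool --moves '[{"dp": [0,0,0],"delta_rot": [0,0,0],"fingers": 1},{"dp": [0,0,0],"delta_rot": [0,0,0],"fingers": 1}]'

```text
clock: 17.0
position: [0.4256, 0.21, 0.0731]
ee_rot: [-0.336, 0.658, 0.526, 0.42]
contact_force: [0.3, -0.2, 0.0]
width: 0.0854
gripper_force: 0.0
```

Run:
```python
from h import *
im,d,K,Rw,o=cam("wrist"); P=cloud(d,K,Rw,o); q=P[(np.linalg.norm(P[...,:2]-[.437,.259],axis=-1)<.04)&(P[...,2]>.078)&(P[...,2]<.1)]; print("rim",circ(q[:,:2]),np.median(q[:,2]).round(4),len(q))
print(readout.get_state()["position"].round(4))
```

```text
rim (array([0.4366, 0.2602]), np.float64(0.0309)) 0.0828 9988
[0.4256 0.21   0.0732]
```

Released at about (0.4366, 0.2602), upright. Retreating straight back.

Emit:
servo_tool --moves '[{"dp": [-0.03,0,-0.066],"delta_rot": [0,0,0],"fingers": 1},{"dp": [-0.06,0,-0.13],"delta_rot": [0,0,0],"fingers": 1},{"dp": [-0.06,0,-0.13],"delta_rot": [0,0,0],"fingers": 1},{"dp": [-0.06,0,-0.13],"delta_rot": [0,0,0],"fingers": 1},{"dp": [-0.06,0,-0.13],"delta_rot": [0,0,0],"fingers": 1}]'

```text
clock: 17.55
position: [0.3969, 0.0831, 0.0735]
ee_rot: [-0.336, 0.658, 0.526, 0.42]
contact_force: [0.8, 0.3, 0.1]
width: 0.0855
gripper_force: 0.0
```

Emit:
servo_tool --moves '[{"dp": [0.1,0,-0.18],"delta_rot": [0,0,0],"fingers": 1},{"dp": [0.1,0,-0.18],"delta_rot": [0,0,0],"fingers": 1},{"dp": [0,0,0],"delta_rot": [0,0,0],"fingers": 1},{"dp": [0,0,0],"delta_rot": [0,0,0],"fingers": 1}]'

```text
clock: 17.95
position: [0.3868, 0.0363, 0.1403]
ee_rot: [-0.335, 0.659, 0.527, 0.42]
contact_force: [0.3, -1.2, -0.5]
width: 0.0855
gripper_force: 0.0
```

Run:
```python
from h import *
a=cam("wrist")[0]; im,d,K,Rw,o=cam("top"); hsv=cv2.cvtColor(im,cv2.COLOR_RGB2HSV); m=((hsv[...,0]<20)&(hsv[...,1]>150)&(hsv[...,2]>120)).astype(np.uint8); m[:195]=0;m[:, :350]=0
print(cv2.connectedComponentsWithStats(m)[2][1:,4])
cv2.imwrite("pics/fin.png",np.hstack([cv2.resize(a,(340,255)),cv2.resize(im[130:330,150:450],(382,255))])[:,:,::-1])
```

```text
[33 33 38 32 30]
```

View pics/fin.png

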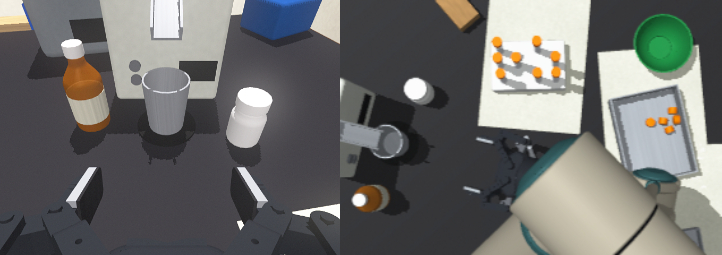

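The final picture shows the beaker empty and upright on the pad at (167,100), five caps in the tray around (665,120), and the bystanders where they were.

```bash
python3 -c "
from rig import manip; print(manip.sign_off())"
```

```text
the job is handed in; nothing more can be done
None
```

The job is handed in: all five caps are in the large tray, and the empty beaker stands upright within about 2 mm of the pad's measured centre under the chute, with the decapper and the other bench items left where they were.

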